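# Snap the slicing board into the spring holder

### The job

Take the small dark slicing board off the drip rack and load it into the spring board holder: with one end held up, push its other end under the orange lip of either jaw against the spring, then lower the raised end past the lip of the opposite jaw until the board lies flat on the rail, and let the springs centre it, square and in the middle of the rail's width. Work gently and by feel: never more than about 25 N between board and holder, so do not ram a jaw against its stop. Let go of the board and leave the jar, the tub and the price stand where they are.

Things in the scene. Friction and masses are not known exactly. Their poses are not given: they have to be found in the camera images.
- board_mid (a point): centre (half-way up) of the dark wooden slicing board: a plain slab 160 mm long (its x axis), 60 mm wide (y), 14 mm thick (z), 0.08 to 0.15 kg. Either face up and either end first will do. It is best gripped across its 60 mm width near the middle. Starts lying flat on the rack.
- rack: fixed drip rack: white tray 190 x 110 x 6 mm with two steel cross bars (12 mm wide, at x = +-55 mm), on whose tops, 30 mm above the counter, the board lies lengthways along the rack's x. Under the board's middle there is room down to the tray. Origin: centre of the underside.
- holder: spring board holder, foot fixed to the counter; origin: centre of the foot's underside (counter height); x along the rail, y across, z up. Foot plate 200 x 96 x 8 mm. Rail 270 x 36 mm, its flat top 40 mm above the origin; the board overhangs it by 12 mm each side, so fingers can pass beside it. A black jaw with an orange lip, 66 mm wide, rides on each end of the rail.
- rail_level (a point): point over the middle of the holder's foot at the height of the rail's top, same axes as the holder. It is fixed to the foot: the rail with both jaws was clamped by hand up to 14 mm either way along x, and that shift is NOT in any reading: find the jaws by feel.
- far_nominal (a point): where the +x jaw's upright back face would stand at rest, 77.5 mm from the middle, were the rail not shifted. The jaw's lip overhangs inwards by 7 mm from the back face; lip underside 20 mm, top 25.5 mm above the rail's top. A tilt near 0.24 rad lets the board's low end in under this lip with its high end clear above the other.
- near_nominal (a point): the same for the -x jaw, at x = -77.5 mm (back faces 155 mm apart). Each jaw slides outwards 17 mm to a hard stop, resisted by 2 N at rest plus 0.5 N per mm (10.5 N at the stop). One must be pushed out 12 mm for the board's other end to pass the other lip; 14.5 mm, about 9 N, is good. Let go flat, the springs centre the board, each jaw 2.5 mm out.
- jar: bystander: amber spice jar with red cap, 60 mm across, 85 mm tall; origin: centre of the underside
- tub: bystander: white cheese tub with clear lid, 118 x 118 x 51 mm; origin: centre of the underside
- tag: bystander: blank brass price plate (upright, 85 mm wide, 74 mm high in all) on a wooden foot 50 x 90 mm; origin: centre of the underside
There are look-alikes about, which are no part of the job. Of the things like the part that bears board_mid, leave any that is white or yellow; of the rest the larger one is meant.

How it is judged:
By the outcome, as a careful person would: the job done as asked, in the order asked, and still so for the second after the job is handed in, with the robot touching nothing.
It also fails if it takes over 72 s, if anything falls off the work surface, if the arm or the gripper's body presses on something with over 40 N, if the wrist force passes 120 N, or if a joint passes its speed limit or range.

### The arm

A 6-joint arm with a two-finger parallel gripper is mounted at the origin on the work surface. World frame = base frame: x ahead of the robot, y to its left, z up, the work surface at z = 0. Lengths are in m, angles in rad, forces in N, time in s.
With the tool pointing down it reaches from about 0.425 to 1.125 m from the base axis. Payload 14.9 kg.
Tool frame: the origin (TCP) lies midway between the tips of the shut fingers; the grasp point (between the pads) lies 19 mm behind it; z points along the fingers, y is the direction in which the jaws open and shut (so a half turn about z gives the same grasp; the last joint's range is limited). The gripper opens to 91 mm and grips with 3 to 60 N. Pads are 32 mm wide; open, the fingers measure 118 mm over their backs; the gripper's body (76 mm by 178 mm) begins 60 mm behind the grasp point.
Start: joints at [1.221, 0.379, 1.734, -0, 1.028, -0.033], TCP at [0.218, 0.665, 0.214] pointing down, gripper open.
Joint ranges: [-2.77, 2.77], [-0.74, 2.19], [0, 2.66], [-1.06, 4.2], [0.31, 2.87], [-3.08, 3.08]. Speed limits (rad/s): [1.89, 1.89, 2.39, 3.14, 3.14, 3.14].

### API

Orientations are given as a unit quaternion [x, y, z, w].
In Python, from rig import readout, imaging, order gives the robot as it stands.
- The arm moves only by the tool send_rows, never from a script. Its arguments are lists of equal length, an entry for each row: "linear": the shift along the tool's x, y, z in mm, a list of three; "turn": the turn, a rotation vector about the tool's x, y, z in degrees, a list of three. In form: {"linear": [[tx, ty, tz], ...], "turn": [[rx, ry, rz], ...]}. A call has 1 to 5 rows; each row is the pose to reach, as a shift and turn from the pose commanded when the call began, along the tool's axes at that moment; what a row does not reach only later rows make up. A row lasts 1/10 s, in which the tool goes at most 50 mm and 8.59 degrees, less where a joint would pass 70% of its speed; a pose out of reach is approached as far as the arm can. A call with a gripper value outside its range is refused whole. "jaw" is the finger opening in mm, from 0 to 91.2, set as the call begins (left out, the last holds). The fingers move at their own pace and stop on an object; "newtons" is the grip in N (left out, the last holds). Time passes only in rows, so rows that repeat a pose let the fingers close. It gives the time, the measured TCP pose, the force and the opening at its end, in the units of the state.
- readout.get_state(): the state, without advancing time (a new reading comes with each control period).
- imaging.read_camera(name): name is "scene" or "top"; returns (picture, depth): 480x640x3 uint8, red, green, blue; 480x640 float32, m along the optical axis (not along the pixel's ray), 0 where there is no reading.
- imaging.camera_params(name): a dict with "fx", "fy", "cx", "cy" (pixels), "T" (4x4, takes a point from camera to world coordinates). Camera axes: x right, y down, z forward; pixel columns grow to the right and rows downward; lengths in m; the calibration is good to about 2 mm. A picture is of the moment at which its call begins. camera_params takes no time and is no camera call.
- order.job_done(): hands the job in, once; it reports no verdict.
The state is a dict: "time_s": time; "q": joint angles; "joint_vel": joint speeds; "joint_torque": joint torques, N m; "eef_pos": TCP position; "tcp_rot": TCP orientation; "wrist_force": force on the tool from outside, world axes, zero at the start; "ft_torque": the same for the moment, N m; "finger_gap": finger opening in m.
Only numpy, scipy, OpenCV 4.12 (cv2) and the standard library are available. Lean on these libraries where they do the work, as an engineer would, in place of code of your own. Each camera call takes 0.05 s, during which the arm holds its last target.

## Working session

There is one attempt and no reset: what is moved stays moved. The work goes in short steps, Python scripts to look and compute and a tool call to move; the robot and the scene stay as the last step left them, time stands still between calls to the robot, and variables do not carry over. Pictures are saved under pics/ and viewed, and the job is handed in when it is done.

Besides the shell and the picture viewer there is one more tool, called after ">>>" as a command line: name --argument value ..., lists and objects as JSON in quotes. send_rows: Moves the arm, as the interface text tells. Its arguments: {"type":"object","properties":{"linear":{"type":"array","items":{"type":"array","items":{"type":"number"}}},"turn":{"type":"array","items":{"type":"array","items":{"type":"number"}}},"jaw":{"type":"number"},"newtons":{"type":"number"}},"required":["linear","turn"]}

```bash
ls; mkdir -p pics
python3 - <<'E'
from rig import readout, imaging, order
import cv2, numpy as np
print(readout.get_state())
for n in ("scene","top"):
    p,d=imaging.read_camera(n); cv2.imwrite(f"pics/{n}0.png",p[:,:,::-1]); np.save(f"pics/{n}0.npy",d); np.save(f"pics/{n}0rgb.npy",p)
    c=imaging.camera_params(n); print(n,c)
E
```

```text
pics
{'time_s': 0.0, 'q': array([ 1.22069174e+00,  3.79440442e-01,  1.73478290e+00, -3.17697680e-05,
        1.02849027e+00, -3.32785809e-02]), 'joint_vel': array([ 0.00161469, -0.00028999,  0.00125766,  0.00132362, -0.00011505,
       -0.00119014]), 'joint_torque': array([ 4.86845907e-03, -7.63746643e+01, -4.34355211e+01,  6.51420280e-02,
        4.25783882e-02, -4.58842112e-05]), 'eef_pos': array([0.21794723, 0.66478477, 0.21326491]), 'tcp_rot': array([ 1.57743152e-01,  9.87480017e-01, -5.52807644e-04, -9.34309893e-05]), 'wrist_force': array([-0.50964738, -0.14245007, -0.72823023]), 'ft_torque': array([ 0.02148119, -0.04555583,  0.01587709]), 'finger_gap': 0.09131130181277784}
scene {'fx': 552.2717998445293, 'fy': 552.2717998445293, 'cx': 333.07602988470666, 'cy': 232.77177588013214, 'T': array([[ 0.76550862,  0.3504682 , -0.5396004 ,  1.21571417],
       [ 0.6434155 , -0.41225284,  0.6450303 , -0.7543316 ],
       [ 0.00361081, -0.84096352, -0.54107978,  0.71548343],
       [ 0.        ,  0.        ,  0.        ,  1.        ]])}
top {'fx': 607.709639355727, 'fy': 607.709639355727, 'cx': 308.1561717185683, 'cy': 231.46543865904906, 'T': array([[ 2.18241278e-03, -9.81157544e-01,  1.93197080e-01,
         2.49818904e-01],
       [-9.99997408e-01, -2.01578870e-03,  1.05902655e-03,
         1.95645534e-02],
       [-6.49627396e-04, -1.93198890e-01, -9.81159399e-01,
         1.74270092e+00],
       [ 0.00000000e+00,  0.00000000e+00,  0.00000000e+00,
         1.00000000e+00]])}
```

View pics/scene0.png

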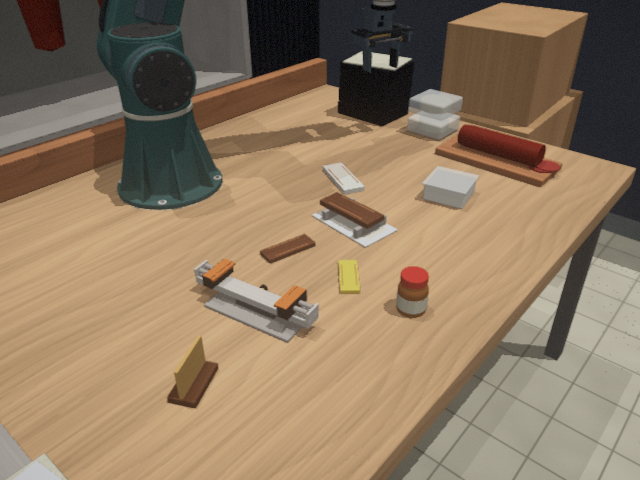

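View pics/top0.png

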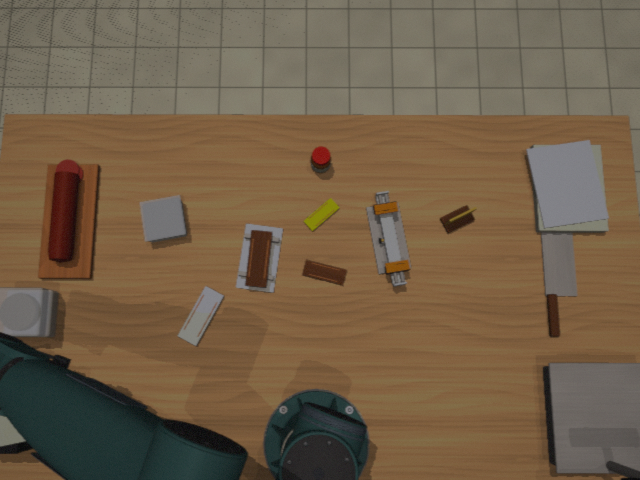

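Candidates for the board: dark board on the rack (top 258,258), smaller dark board on the counter (325,272), yellow (321,214) and white (201,316). By the description, I choose the larger dark one on the rack. I'll check it in a crop and measure.

```bash
cat > h.py <<'E'
from rig import readout, imaging, order
import cv2, numpy as np
def cast(n,uv,z):
    c=imaging.camera_params(n);T=c["T"];uv=np.atleast_2d(uv).astype(float)
    r=np.c_[(uv[:,0]-c["cx"])/c["fx"],(uv[:,1]-c["cy"])/c["fy"],np.ones(len(uv))]@T[:3,:3].T
    o=T[:3,3]; return o+r*((z-o[2])/r[:,2])[:,None]
def proj(n,P):
    c=imaging.camera_params(n);T=c["T"];q=(np.atleast_2d(P)-T[:3,3])@T[:3,:3]
    return np.c_[c["cx"]+c["fx"]*q[:,0]/q[:,2],c["cy"]+c["fy"]*q[:,1]/q[:,2]]
def cloud(n,d):
    c=imaging.camera_params(n);T=c["T"];v,u=np.mgrid[:480,:640]
    X=np.dstack([(u-c["cx"])/c["fx"]*d,(v-c["cy"])/c["fy"]*d,d])
    return X@T[:3,:3].T+T[:3,3]
E
python3 - <<'E'
from h import *
for n,(a,b,c,d),k in (("top",(170,120,490,340),None),("scene",(170,160,490,400),None)):
    p=cv2.imread(f"pics/{n}0.png")[b:d,a:c]; cv2.imwrite(f"pics/{n}0c.png",cv2.resize(p,None,fx=2.5,fy=2.5,interpolation=cv2.INTER_CUBIC))
p=np.load("pics/top0rgb.npy");X=cloud("top",np.load("pics/top0.npy"))
hsv=cv2.cvtColor(p,cv2.COLOR_RGB2HSV)
def comp(m,z,name,amin=15):
    k,l,s,c=cv2.connectedComponentsWithStats(m.astype(np.uint8))
    for i in range(1,k):
        if s[i,4]<amin: continue
        v,u=np.where(l==i)
        W=cast("top",np.c_[u,v],z)[:,:2].astype(np.float32)
        r=cv2.minAreaRect(W*1000); print(name,"px",c[i].round(1),s[i,4],"rect",np.round(r[0],1),np.round(r[1],1),round(r[2],1),"depth z med",np.median(X[v,u,2]).round(4), "mean",(W.mean(0)*1000).round(1))
roi=np.zeros((480,640),bool);roi[120:350,130:500]=1
print(p[258,258],p[272,325],p[208,385],p[240,390])
r,g,b=[p[...,i].astype(int) for i in range(3)]
comp(roi&(r<115)&(r>b+20)&(g<r*0.72),0.044,"dark",60)
comp(roi&(r>150)&(g<r*0.72)&(b<60),0.0655,"orange")
m=roi&(abs(r-b)<25)&(r>120)
comp(m,0.006,"white",60)
E
```

```text
[64 37 17] [69 40 24] [133  80  12] [131 131 132]
dark px [320. 163.] 110 rect [791.4 -12.1] [58.9 38.3] 87.0 depth z med 0.0614 mean [787.6 -12.6]
dark px [456.4 219.5] 417 rect [ 621.9 -403.4] [50.4 90.2] 24.3 depth z med 0.0136 mean [ 620.1 -402.4]
dark px [258.5 258.5] 1105 rect [507.2 161.5] [ 57.7 157.3] 84.2 depth z med 0.0431 mean [506.4 161.5]
dark px [324.1 272. ] 692 rect [468.2 -24.1] [121.1  47.1] 75.5 depth z med 0.0099 mean [468.4 -23.7]
white px [151.3 209.9] 141 rect [632.8 449.4] [116.3 116.5] 10.6 depth z med 0.0501 mean [655.4 481.6]
white px [390.7 239.3] 534 rect [ 570.5 -218.6] [131.1  35.4] 9.9 depth z med 0.0394 mean [ 569.3 -218.4]
white px [263.4 230.1] 281 rect [591.4 152.8] [110.1  38.1] 84.1 depth z med 0.006 mean [595.6 151.8]
white px [243.4 257.4] 238 rect [518.2 207.5] [ 21.  105.9] 82.3 depth z med 0.0049 mean [515.  208.4]
white px [274.6 260.2] 168 rect [503.2 118.4] [18. 97.] 82.6 depth z med 0.0056 mean [507.1 118. ]
white px [378.  255.4] 80 rect [ 521.  -183.4] [66.  18.5] 9.1 depth z med 0.0069 mean [ 521.6 -180.6]
white px [240.6 282.9] 93 rect [443.4 210.8] [34.  31.6] 82.0 depth z med 0.0071 mean [441.2 214.8]
white px [200.1 314.9] 1047 rect [350.1 327.5] [ 58.1 158.9] 62.0 depth z med 0.013 mean [350.2 327.3]
```

Run:
```python
import cv2,numpy as np
a=cv2.imread("pics/top0c.png");b=cv2.imread("pics/scene0c.png");print(a.shape,b.shape)
```

```text
(550, 800, 3) (600, 800, 3)
```

View pics/top0c.png

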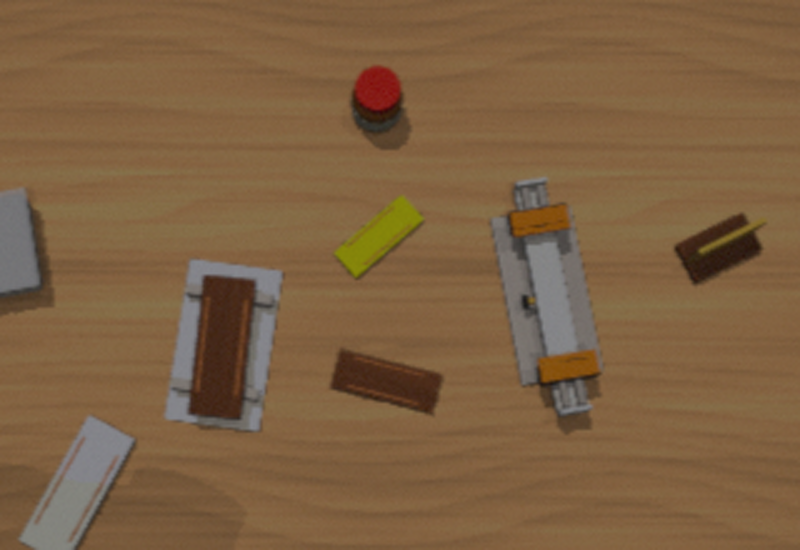

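View pics/scene0c.png

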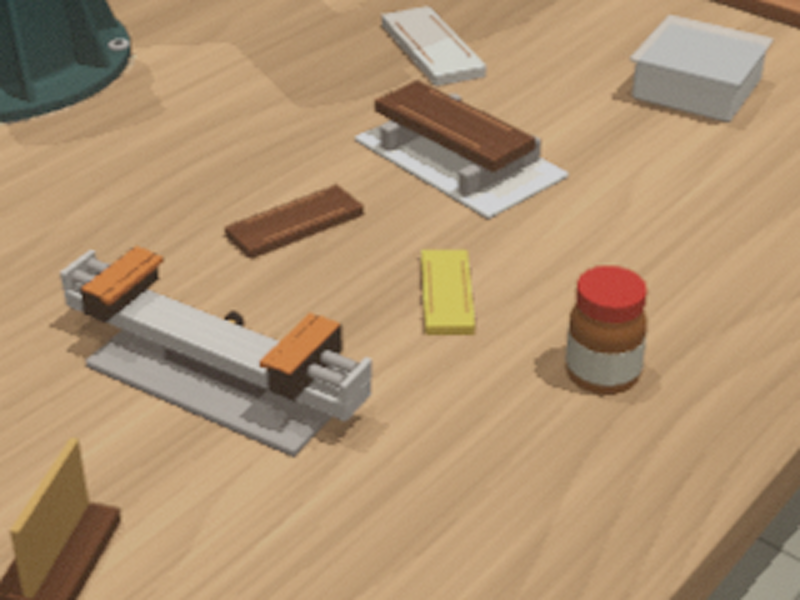

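Run:
```python
from h import *
p=np.load("pics/top0rgb.npy");X=cloud("top",np.load("pics/top0.npy"))
r,g,b=[p[...,i].astype(int) for i in range(3)]
def rect(n,m,z):
    k,l,s,c=cv2.connectedComponentsWithStats(m.astype(np.uint8))
    out=[]
    for i in range(1,k):
        if s[i,4]<40: continue
        v,u=np.where(l==i); W=cast(n,np.c_[u,v],z)[:,:2].astype(np.float32)*1000
        R=cv2.minAreaRect(W);bx=cv2.boxPoints(R)
        e=bx[1]-bx[0];f=bx[2]-bx[1];L=e if np.linalg.norm(e)>np.linalg.norm(f) else f
        L=L*np.sign(L[0]);o=W.mean(0);uu,S,vt=np.linalg.svd(W-o,full_matrices=False);pc=vt[0]*np.sign(vt[0][0])
        print(n,"px",c[i].round(1),s[i,4],"cen",np.round(R[0],1),"mean",o.round(1),"size",np.round(sorted(R[1]),1),"ang rect",np.degrees(np.arctan2(L[1],L[0])).round(2),"pca",np.degrees(np.arctan2(pc[1],pc[0])).round(2))
roi=np.zeros((480,640),bool);roi[180:300,230:420]=1
rect("top",roi&(r<115)&(r>b+20)&(g<r*0.72),0.044)
o=roi&(r>95)&(g<r*0.75)&(b<45)&(np.arange(640)[None]>350); rect("top",o,0.0655)
h=roi&(np.arange(640)[None]>350)
rect("top",h&(abs(r-b)<25)&(X[...,2]>0.034)&(X[...,2]<0.046),0.040)
rect("top",h&(X[...,2]>0.0045)&(X[...,2]<0.075),0.008)
# scene
p=np.load("pics/scene0rgb.npy");XS=cloud("scene",np.load("pics/scene0.npy"))
r,g,b=[p[...,i].astype(int) for i in range(3)]
sx=np.zeros((480,640),bool);sx[250:330,190:320]=1
for n,c in (("top",X),("scene",XS)):
    pass
rect("scene",sx&(r>150)&(g<r*0.65)&(b<60)&(XS[...,2]>0.062),0.0655)
s2=np.zeros((480,640),bool);s2[185:245,310:400]=1
rect("scene",s2&(r<130)&(r>b+20)&(g<r*0.72)&(XS[...,2]>0.041),0.044)
```

```text
top px [258.5 258.5] 1105 cen [507.2 161.5] mean [506.4 161.5] size [ 57.7 157.3] ang rect -5.85 pca -5.44
top px [324.1 272. ] 692 cen [468.2 -24.1] mean [468.4 -23.7] size [ 47.1 121.1] ang rect 75.51 pca 75.93
top px [385.6 207.8] 216 cen [ 649.1 -198.1] mean [ 649.  -197.9] size [28.6 64.3] ang rect -80.22 pca -80.8
top px [396.8 266. ] 212 cen [ 482.8 -225.4] mean [ 482.6 -225.3] size [26.1 64.7] ang rect -80.4 pca -80.62
top px [390.1 237.2] 523 cen [ 569.8 -212. ] mean [ 569.2 -212.1] size [ 37.3 140. ] ang rect 9.92 pca 9.26
top px [389.1 238.2] 2407 cen [ 571.  -206.8] mean [ 572.5 -213.5] size [113.9 287.4] ang rect 8.62 pca 9.66
scene px [351.8 208.6] 708 cen [507.8 158.4] mean [510.1 158.2] size [ 62.7 162.8] ang rect -5.34 pca -5.51
```

```bash
cat >> h.py <<'E'
from scipy.spatial.transform import Rotation as R
def go(pos_mm,yaw,tilt=0,grasp=True):
    """pos: grasp-point world mm (grasp) ; yaw = world angle of tool x (deg), tilt = about world horiz axis: + lowers the end at yaw-180 dir... (rotation about tool y, deg)"""
    s=readout.get_state(); cur=R.from_quat(s["tcp_rot"]); p=s["eef_pos"]*1000
    c,sn=np.cos(np.radians(yaw)),np.sin(np.radians(yaw))
    B=R.from_matrix(np.array([[c,sn,0],[sn,-c,0],[0,0,-1]]))*R.from_rotvec([0,np.radians(tilt),0])
    t=np.array(pos_mm,float)+ (B.as_matrix()[:,2]*19 if grasp else 0)
    print("t",round(s["time_s"],2),"cur",p.round(1),"F",s["wrist_force"].round(1),"gap",round(s["finger_gap"]*1000,1))
    print("linear",cur.inv().apply(t-p).round(1),"turn",np.degrees((cur.inv()*B).as_rotvec()).round(2))
def show(o=None):
    s=readout.get_state(); M=R.from_quat(s["tcp_rot"]).as_matrix()
    print("t",round(s["time_s"],2),"tcp",(s["eef_pos"]*1000).round(1),"grasp",(s["eef_pos"]*1000-19*M[:,2]).round(1),"yaw x",np.degrees(np.arctan2(M[1,0],M[0,0])).round(2),"xz",M[2,0].round(3),"F",s["wrist_force"].round(1),"T",s["ft_torque"].round(2),"gap",round(s["finger_gap"]*1000,1),"q",s["q"].round(2))
E
python3 - <<'E'
from h import *
show(); go([507,160,130],174.4)
p=np.load("pics/scene0rgb.npy");r,g,b=[p[...,i].astype(int) for i in range(3)]
hs=cv2.cvtColor(p,cv2.COLOR_RGB2HSV)
m=np.zeros((480,640),bool);m[250:330,190:320]=1
m&=(hs[...,1]>205)&(r>150)
k,l,s,c=cv2.connectedComponentsWithStats(m.astype(np.uint8))
for i in range(1,k):
    if s[i,4]>40:
        v,u=np.where(l==i);W=cast("scene",np.c_[u,v],.0655)[:,:2].astype(np.float32)*1000
        print(c[i],s[i],cv2.minAreaRect(W),W.mean(0))
E
```

```text
t 0.1 tcp [217.9 664.8 213.4] grasp [218.  664.9 232.4] yaw x 161.85 xz 0.0 F [ 0.7 -1.1  0.6] T [-0.03  0.04 -0.03] gap 91.1 q [ 1.22  0.38  1.73  0.    1.03 -0.03]
t 0.1 cur [217.9 664.8 213.4] F [ 0.7 -1.1  0.6] gap 91.1
linear [-431.9 -389.6  102.7] turn [-5.000e-02 -1.000e-02 -1.255e+01]
```

>>> send_rows --linear '[[-432, -390, 80], [-432, -390, 80], [-432, -390, 80], [-432, -390, 80], [-432, -390, 80]]' --turn '[[0, 0, -12.5], [0, 0, -12.5], [0, 0, -12.5], [0, 0, -12.5], [0, 0, -12.5]]' --jaw 91

```text
time_s: 0.6
eef_pos: [0.3415, 0.4483, 0.1795]
tcp_rot: [0.049, 0.999, -0.0, -0.0]
wrist_force: [1.5, 0.5, 0.8]
finger_gap: 0.091
```

```bash
python3 -c "
from h import *
show(); go([507,160,130],174.4)"
```

```text
t 0.6 tcp [341.5 448.3 179.5] grasp [341.5 448.3 198.5] yaw x 174.37 xz 0.0 F [1.5 0.5 0.8] T [ 0.06 -0.03  0.02] gap 91.0 q [ 0.88  0.21  2.03 -0.    0.9  -0.59]
t 0.6 cur [341.5 448.3 179.5] F [1.5 0.5 0.8] gap 91.0
linear [-193.  -270.7   68.5] turn [-0.01 -0.   -0.03]
```

>>> send_rows --linear '[[-193, -271, 65], [-193, -271, 65], [-193, -271, 65], [-193, -271, 65], [-193, -271, 65]]' --turn '[[0, 0, 0], [0, 0, 0], [0, 0, 0], [0, 0, 0], [0, 0, 0]]'

```text
time_s: 1.1
eef_pos: [0.4636, 0.2354, 0.1316]
tcp_rot: [0.049, 0.999, 0.0, 0.0]
wrist_force: [0.5, -0.3, -0.7]
finger_gap: 0.0911
```

```bash
python3 -c "
from h import *
show(); go([507,160,130],174.4)"
```

```text
t 1.1 tcp [463.6 235.4 131.6] grasp [463.6 235.4 150.6] yaw x 174.36 xz -0.0 F [ 0.5 -0.3 -0.7] T [ 0.01 -0.05  0.08] gap 91.1 q [ 0.43  0.22  2.13 -0.    0.79 -1.05]
t 1.1 cur [463.6 235.4 131.6] F [ 0.5 -0.3 -0.7] gap 91.1
linear [-50.6 -70.8  20.6] turn [ 0.    0.   -0.04]
```

>>> send_rows --linear '[[-50.5, -71, 20], [-50.5, -71, 20], [-50.5, -71, 20], [-50.5, -71, 20]]' --turn '[[0, 0, 0], [0, 0, 0], [0, 0, 0], [0, 0, 0]]'

```text
time_s: 1.5
eef_pos: [0.5062, 0.1611, 0.1116]
tcp_rot: [0.05, 0.999, -0.0, -0.0]
wrist_force: [0.2, 0.5, 1.1]
finger_gap: 0.0908
```

Run:
```python
from h import *
show(); go([507,160,37],174.4)
p,d=imaging.read_camera("scene");cv2.imwrite("pics/s1.png",cv2.resize(p[80:320,200:520,::-1],None,fx=2.5,fy=2.5))
```

```text
t 1.5 tcp [506.2 161.1 111.6] grasp [506.2 161.1 130.6] yaw x 174.24 xz 0.001 F [0.2 0.5 1.1] T [ 0.06 -0.   -0.02] gap 90.8 q [ 0.26  0.27  2.12  0.    0.76 -1.21]
t 1.5 cur [506.2 161.1 111.6] F [0.2 0.5 1.1] gap 90.8
linear [-1.  -1.  93.6] turn [-0.01 -0.04 -0.16]
```

View pics/s1.png

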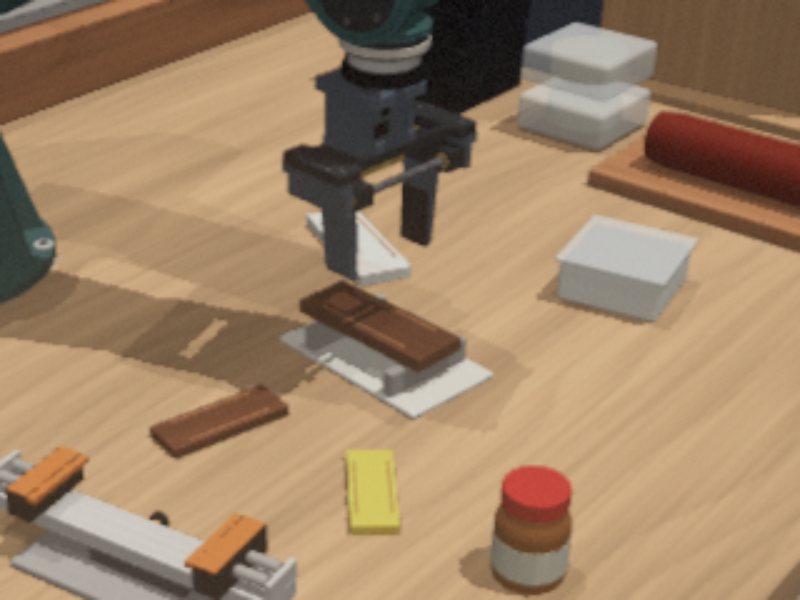

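The gripper stands over the rack board (crop 380,325), straddling its width. Descending.

>>> send_rows --linear '[[0, 0, 35], [0, 0, 70], [0, 0, 93], [0, 0, 93], [0, 0, 93]]' --turn '[[0, 0, 0], [0, 0, 0], [0, 0, 0], [0, 0, 0], [0, 0, 0]]'

```text
time_s: 2.05
eef_pos: [0.5061, 0.1626, 0.0195]
tcp_rot: [0.049, 0.999, -0.0, -0.0]
wrist_force: [0.1, 0.9, 0.7]
finger_gap: 0.0909
```

>>> send_rows --linear '[[0, 0, 0], [0, 0, 0], [0, 0, 0], [0, 0, 0], [0, 0, 0]]' --turn '[[0, 0, 0], [0, 0, 0], [0, 0, 0], [0, 0, 0], [0, 0, 0]]' --jaw 50 --newtons 8

```text
time_s: 2.55
eef_pos: [0.5067, 0.1618, 0.0195]
tcp_rot: [0.049, 0.999, 0.0, 0.0]
wrist_force: [-1.8, 0.5, 7.0]
finger_gap: 0.0602
```

Run:
```python
from h import *
show()
```

```text
t 2.55 tcp [506.7 161.8  19.5] grasp [506.7 161.8  38.5] yaw x 174.35 xz -0.001 F [-1.8  0.5  7. ] T [0.24 0.24 0.16] gap 60.2 q [ 0.27  0.44  2.12  0.    0.58 -1.21]
```

>>> send_rows --linear '[[0, 0, 0], [0, 0, 0], [0, 0, 0]]' --turn '[[0, 0, 0], [0, 0, 0], [0, 0, 0]]' --jaw 50 --newtons 50

```text
time_s: 2.85
eef_pos: [0.5067, 0.1618, 0.0195]
tcp_rot: [0.049, 0.999, 0.0, 0.0]
wrist_force: [-2.1, 1.2, 7.7]
finger_gap: 0.0599
```

>>> send_rows --linear '[[0, 0, -20], [0, 0, -60], [0, 0, -100], [0, 0, -120], [0, 0, -120]]' --turn '[[0, 0, 0], [0, 0, 0], [0, 0, 0], [0, 0, 0], [0, 0, 0]]'

```text
time_s: 3.35
eef_pos: [0.5078, 0.162, 0.1418]
tcp_rot: [0.049, 0.999, 0.001, 0.002]
wrist_force: [0.2, 0.1, -2.6]
finger_gap: 0.0597
```

Run:
```python
from h import *
show()
for n in ("scene","top"):
    p,d=imaging.read_camera(n);cv2.imwrite(f"pics/{n}2.png",p[:,:,::-1]);np.save(f"pics/{n}2rgb.npy",p);np.save(f"pics/{n}2.npy",d)
a=cv2.imread("pics/scene2.png")[80:320,200:520];cv2.imwrite("pics/s2c.png",cv2.resize(a,None,fx=2.5,fy=2.5))
go([566-20*np.cos(np.radians(9.4)),-211.7-20*np.sin(np.radians(9.4)),150],189.4)
```

```text
t 3.35 tcp [507.8 162.  141.8] grasp [507.7 162.  160.8] yaw x 174.34 xz -0.004 F [ 0.2  0.1 -2.6] T [ 0.02 -0.06 -0.01] gap 59.7 q [ 0.27  0.22  2.11 -0.    0.81 -1.21]
t 3.45 cur [506.1 161.6 138.6] F [-1.4 -0.1 -2. ] gap 59.6
linear [ -77.1 -370.7    7.6] turn [-0.000e+00  1.000e-02 -1.506e+01]
```

View pics/s2c.png

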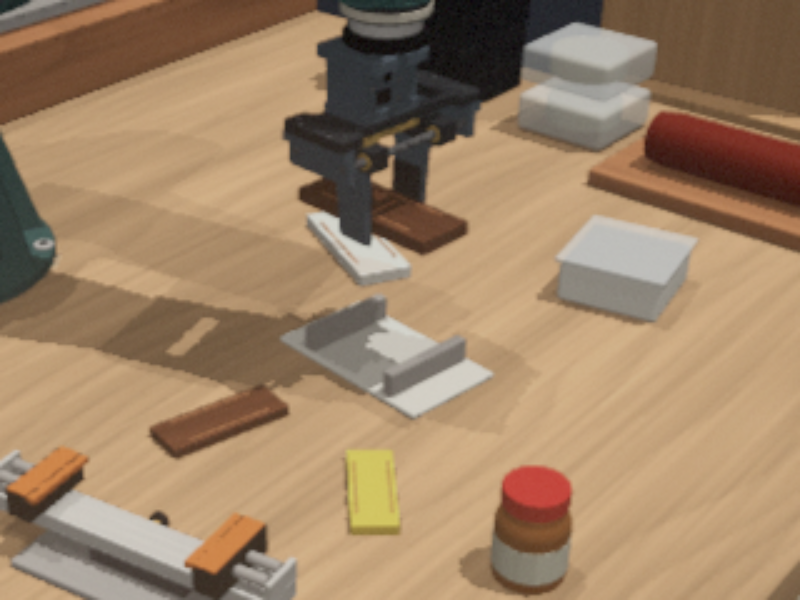

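The board is held level, across its width, near the middle. Now to the holder.

>>> send_rows --linear '[[-77, -371, 5], [-77, -371, 5], [-77, -371, 5], [-77, -371, 5], [-77, -371, 5]]' --turn '[[0, 0, -3], [0, 0, -6], [0, 0, -9], [0, 0, -12], [0, 0, -15]]'

```text
time_s: 3.95
eef_pos: [0.5315, -0.0887, 0.1338]
tcp_rot: [-0.083, 0.997, 0.0, -0.001]
wrist_force: [0.8, 0.7, -1.7]
finger_gap: 0.0597
```

Run:
```python
from h import *
show()
go([566-20*np.cos(np.radians(9.4)),-211.7-20*np.sin(np.radians(9.4)),150],189.4)
```

```text
t 3.95 tcp [531.5 -88.7 133.8] grasp [531.6 -88.7 152.8] yaw x -170.52 xz 0.002 F [ 0.8  0.7 -1.7] T [ 0.07 -0.01 -0.02] gap 59.7 q [-0.21  0.25  2.09  0.    0.8  -1.94]
t 3.95 cur [531.5 -88.7 133.8] F [ 0.8  0.7 -1.7] gap 59.7
linear [   6.3 -126.9    2.7] turn [ 0.06 -0.14  0.08]
```

>>> send_rows --linear '[[6, -50, 0], [6, -100, 0], [6, -127, 0], [6, -127, 0], [6, -127, 0]]' --turn '[[0, 0, 0], [0, 0, 0], [0, 0, 0], [0, 0, 0], [0, 0, 0]]'

```text
time_s: 4.45
eef_pos: [0.5463, -0.2131, 0.1338]
tcp_rot: [-0.081, 0.997, 0.001, -0.001]
wrist_force: [-0.3, 0.9, -1.1]
finger_gap: 0.0594
```

Run:
```python
from h import *
show()
c,s=np.cos(np.radians(9.4)),np.sin(np.radians(9.4))
go([566-20*c,-211.7-20*s,120],189.4,13.75)
for n in ("scene","top"):
    p,d=imaging.read_camera(n);np.save(f"pics/{n}3rgb.npy",p);np.save(f"pics/{n}3.npy",d)
    a=p[:,:,::-1][220:400,150:390] if n=="scene" else p[:,:,::-1][170:320,300:500]
    cv2.imwrite(f"pics/{n}3c.png",cv2.resize(a,None,fx=3,fy=3))
```

```text
t 4.45 tcp [ 546.3 -213.1  133.8] grasp [ 546.4 -213.1  152.8] yaw x -170.72 xz 0.002 F [-0.3  0.9 -1.1] T [ 0.07  0.05 -0.  ] gap 59.4 q [-0.41  0.31  2.    0.    0.83 -2.14]
t 4.45 cur [ 546.3 -213.1  133.8] F [-0.3  0.9 -1.1] gap 59.4
linear [ 4.8 -1.9 32.2] turn [ 0.11 13.61 -0.11]
```

View pics/scene3c.png

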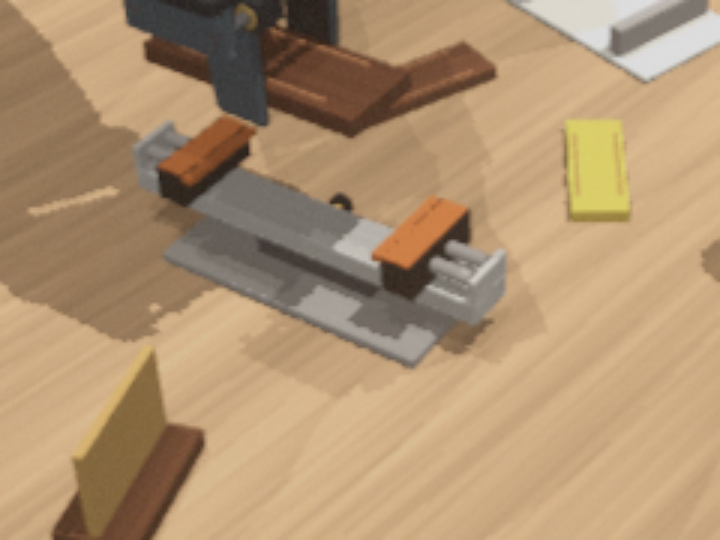

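View pics/top3c.png

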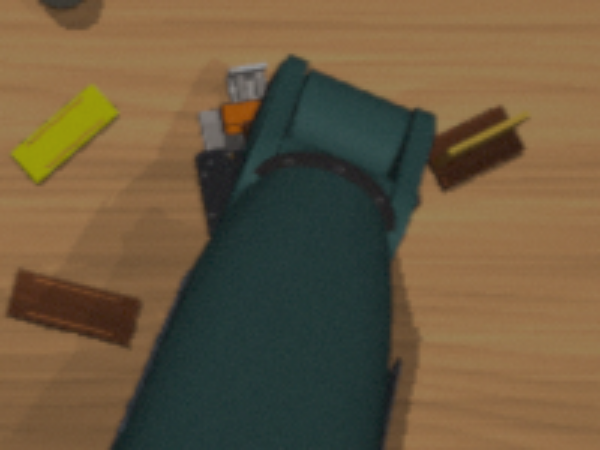

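Run:
```python
from h import *
p=np.load("pics/scene3rgb.npy");hs=cv2.cvtColor(p,cv2.COLOR_RGB2HSV).astype(int)
print(p[299,291],hs[299,291],p[270,219],hs[270,219])
m=np.zeros((480,640),bool);m[250:330,190:320]=1
X=cloud("scene",np.load("pics/scene3.npy"))
m&=(hs[...,0]<16)&(hs[...,1]>180)&(hs[...,2]>95)&(X[...,2]>.058)
k,l,s,c=cv2.connectedComponentsWithStats(m.astype(np.uint8))
for i in range(1,k):
    if s[i,4]>40:
        v,u=np.where(l==i);W=cast("scene",np.c_[u,v],.0655)[:,:2].astype(np.float32)*1000
        print(c[i].round(1),s[i],np.median(X[v,u,2]),cv2.minAreaRect(W),W.mean(0))
```

```text
[207 130  76] [ 12 161 207] [141  79  40] [ 12 183 141]
```

Run:
```python
from h import *
p=np.load("pics/scene3rgb.npy");hs=cv2.cvtColor(p,cv2.COLOR_RGB2HSV).astype(int)
X=cloud("scene",np.load("pics/scene3.npy"))
print(X[299,291],X[270,219],p[270,222],p[295,295],X[295,295])
m=np.zeros((480,640),bool);m[255:320,195:312]=1
m&=(X[...,2]>.058)&(X[...,2]<.075)&(hs[...,1]>120)
k,l,s,c=cv2.connectedComponentsWithStats(m.astype(np.uint8))
for i in range(1,k):
    if s[i,4]>40:
        v,u=np.where(l==i);W=cast("scene",np.c_[u,v],.0655)[:,:2].astype(np.float32)*1000
        print(c[i].round(1),s[i],np.median(X[v,u,2]),cv2.minAreaRect(W),W.mean(0))
```

```text
[ 0.65411306 -0.20214743  0.0666877 ] [ 0.4852301  -0.22947964  0.06690473] [120  71  39] [205 129  72] [ 0.65461596 -0.19188281  0.06995226]
[218.8 269.6] [203 258  32  25 359] 0.06693402830314232 ((482.0086975097656, -227.79344177246094), (33.47762680053711, 74.57801055908203), 9.72500991821289) [ 482.13467 -227.45917]
[289.5 297.1] [274 285  32  25 371] 0.06702115635414496 ((646.6416015625, -198.38134765625), (27.545486450195312, 71.40032958984375), 9.772547721862793) [ 647.1869  -198.72585]
```

Run:
```python
from h import *
c,s=np.cos(np.radians(9.7)),np.sin(np.radians(9.7))
go([565.2-20*c,-212.4-20*s,100],189.7,13.75)
```

```text
t 4.55 cur [ 546.6 -212.1  134.4] F [ 0.3  0.6 -1.6] gap 59.9
linear [ 6.2 -3.5 52.9] turn [ 0.11 13.65 -0.31]
```

>>> send_rows --linear '[[3, -1.5, 12], [6, -3.5, 30], [6, -3.5, 53], [6, -3.5, 53], [6, -3.5, 53]]' --turn '[[0, 4, 0], [0, 9, -0.2], [0, 13.7, -0.3], [0, 13.7, -0.3], [0, 13.7, -0.3]]'

```text
time_s: 5.05
eef_pos: [0.542, -0.2164, 0.0823]
tcp_rot: [-0.084, 0.989, -0.009, -0.119]
wrist_force: [-0.0, -0.5, -0.1]
finger_gap: 0.0596
```

Run:
```python
from h import *
show()
c,s=np.cos(np.radians(9.7)),np.sin(np.radians(9.7))
go([565.2-20*c,-212.4-20*s,72],189.7,13.75)
p,d=imaging.read_camera("scene")
cv2.imwrite(f"pics/s4c.png",cv2.resize(p[200:360,150:390,::-1],None,fx=3.3,fy=3.3))
show()
```

```text
t 5.05 tcp [ 542.  -216.4   82.3] grasp [ 546.4 -215.7  100.7] yaw x -170.25 xz 0.236 F [-0.  -0.5 -0.1] T [ 0.03 -0.17 -0.04] gap 59.6 q [-0.37  0.47  1.91 -0.14  0.97 -2.01]
t 5.05 cur [ 542.  -216.4   82.3] F [-0.  -0.5 -0.1] gap 59.6
linear [-5.9  0.  28.1] turn [0.08 0.08 0.05]
t 5.1 tcp [ 542.1 -216.9   83.1] grasp [ 546.5 -216.2  101.5] yaw x -170.29 xz 0.235 F [-0.4  1.4 -0.6] T [ 0.1  -0.19 -0.03] gap 59.6 q [-0.37  0.47  1.91 -0.14  0.98 -2.01]
```

View pics/s4c.png

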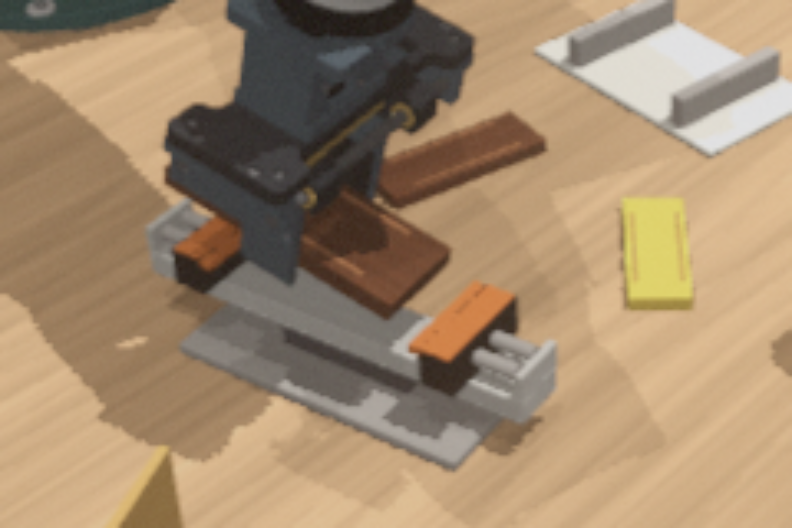

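>>> send_rows --linear '[[-2, 0, 8], [-4, 0, 17], [-6.5, 0, 27], [-6.5, 0, 27], [-6.5, 0, 27]]' --turn '[[0, 0, 0], [0, 0, 0], [0, 0, 0], [0, 0, 0], [0, 0, 0]]'

```text
time_s: 5.6
eef_pos: [0.5418, -0.2176, 0.0546]
tcp_rot: [-0.083, 0.989, -0.01, -0.119]
wrist_force: [-1.1, 0.5, -1.2]
finger_gap: 0.0598
```

Run:
```python
from h import *
show()
p,d=imaging.read_camera("scene")
cv2.imwrite(f"pics/s5c.png",cv2.resize(p[200:360,150:390,::-1],None,fx=3.3,fy=3.3))
show()
```

```text
t 5.6 tcp [ 541.8 -217.6   54.6] grasp [ 546.2 -216.9   73. ] yaw x -170.35 xz 0.237 F [-1.1  0.5 -1.2] T [ 0.07 -0.18  0.02] gap 59.8 q [-0.37  0.52  1.91 -0.15  0.93 -2.  ]
t 5.65 tcp [ 542.  -217.7   54.9] grasp [ 546.5 -216.9   73.4] yaw x -170.35 xz 0.237 F [ 0.1 -0.6 -0.7] T [ 0.05 -0.15 -0.02] gap 59.7 q [-0.37  0.52  1.91 -0.15  0.93 -2.  ]
```

View pics/s5c.png

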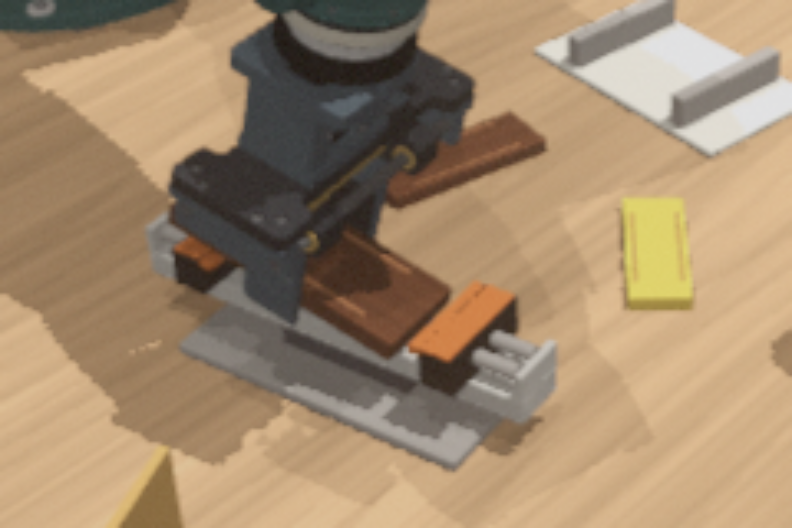

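>>> send_rows --linear '[[-0.5, 1, 2], [-0.9, 1, 3.9], [-0.9, 1, 3.9]]' --turn '[[0, 0, 0], [0, 0, 0], [0, 0, 0]]'

```text
time_s: 5.95
eef_pos: [0.5417, -0.2166, 0.0507]
tcp_rot: [-0.084, 0.989, -0.01, -0.119]
wrist_force: [0.2, 0.7, -1.4]
finger_gap: 0.0595
```

>>> send_rows --linear '[[-0.25, 0, 1], [-0.25, 0, 1], [-0.25, 0, 1]]' --turn '[[0, 0, 0], [0, 0, 0], [0, 0, 0]]'

```text
time_s: 6.25
eef_pos: [0.5418, -0.2166, 0.0499]
tcp_rot: [-0.084, 0.989, -0.01, -0.119]
wrist_force: [-0.5, 0.8, -0.2]
finger_gap: 0.0596
```

>>> send_rows --linear '[[-0.25, 0, 1], [-0.25, 0, 1], [-0.25, 0, 1]]' --turn '[[0, 0, 0], [0, 0, 0], [0, 0, 0]]'

```text
time_s: 6.55
eef_pos: [0.5418, -0.2166, 0.0488]
tcp_rot: [-0.084, 0.989, -0.01, -0.119]
wrist_force: [0.4, 0.7, -0.7]
finger_gap: 0.0596
```

>>> send_rows --linear '[[-0.25, 0, 1], [-0.25, 0, 1], [-0.25, 0, 1]]' --turn '[[0, 0, 0], [0, 0, 0], [0, 0, 0]]'

```text
time_s: 6.85
eef_pos: [0.5418, -0.2167, 0.048]
tcp_rot: [-0.084, 0.989, -0.01, -0.119]
wrist_force: [-2.3, -0.3, 3.7]
finger_gap: 0.0596
```

>>> send_rows --linear '[[-0.25, 0, 1], [-0.25, 0, 1], [-0.25, 0, 1]]' --turn '[[0, 0, 0], [0, 0, 0], [0, 0, 0]]'

```text
time_s: 7.15
eef_pos: [0.5416, -0.2167, 0.0471]
tcp_rot: [-0.083, 0.989, -0.01, -0.119]
wrist_force: [-5.5, -0.4, 8.2]
finger_gap: 0.0593
```

>>> send_rows --linear '[[0.6, 0, -2.5], [0.6, 0, -2.5], [-4.3, 0, -3.7], [-9.1, 0, -4.9], [-9.1, 0, -4.9]]' --turn '[[0, 0, 0], [0, 0, 0], [0, 0, 0], [0, 0, 0], [0, 0, 0]]'

```text
time_s: 7.65
eef_pos: [0.5525, -0.2149, 0.0493]
tcp_rot: [-0.084, 0.989, -0.01, -0.119]
wrist_force: [-0.1, 0.1, -1.1]
finger_gap: 0.0599
```

```bash
cat >> h.py <<'E'
def rel():
    c,s=np.cos(np.radians(9.7)),np.sin(np.radians(9.7))
    st=readout.get_state(); M=R.from_quat(st["tcp_rot"]).as_matrix(); g=st["eef_pos"]*1000-19*M[:,2]-np.array([565.2,-212.4,40]); F=st["wrist_force"]
    print("t",round(st["time_s"],2),"along",round(g[0]*c+g[1]*s,2),"lat",round(-g[0]*s+g[1]*c,2),"h",round(g[2],2),"tilt",np.degrees(np.arcsin(M[2,0])).round(2),"yawx",np.degrees(np.arctan2(M[1,0],M[0,0])).round(2),"Fu",round(F[0]*c+F[1]*s,1),"Flat",round(-F[0]*s+F[1]*c,1),"Fz",round(F[2],1),"T",st["ft_torque"].round(2),"gap",round(st["finger_gap"]*1000,1))
E
python3 - <<'E'
from h import *
rel()
p,d=imaging.read_camera("scene")
cv2.imwrite(f"pics/s6c.png",cv2.resize(p[200:360,150:390,::-1],None,fx=3.3,fy=3.3))
rel()
E
```

```text
t 7.65 along -8.44 lat -0.32 h 27.77 tilt 13.68 yawx -170.33 Fu -0.1 Flat 0.1 Fz -1.1 T [ 0.12 -0.18  0.01] gap 59.9
t 7.7 along -8.84 lat -0.24 h 27.7 tilt 13.69 yawx -170.33 Fu 0.8 Flat 0.0 Fz -2.0 T [ 0.03 -0.19 -0.04] gap 59.9
```

View pics/s6c.png

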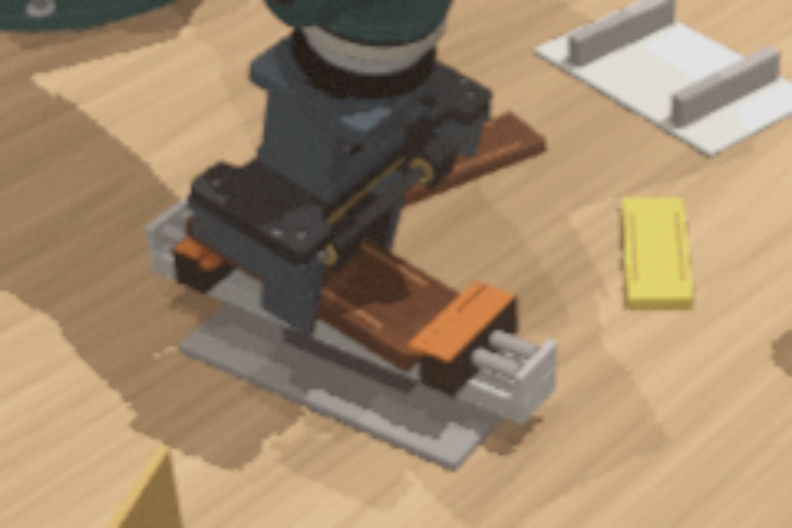

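>>> send_rows --linear '[[-2.4, 0, -0.6], [-3.9, 0, -0.95], [-3.9, 0, -0.95]]' --turn '[[0, 0, 0], [0, 0, 0], [0, 0, 0]]'

```text
time_s: 8.0
eef_pos: [0.5558, -0.2143, 0.0494]
tcp_rot: [-0.084, 0.989, -0.01, -0.119]
wrist_force: [0.3, -0.3, -0.8]
finger_gap: 0.0598
```

>>> send_rows --linear '[[-1, 0, -0.25], [-1, 0, -0.25]]' --turn '[[0, 0, 0], [0, 0, 0]]'

```text
time_s: 8.2
eef_pos: [0.5567, -0.2141, 0.0494]
tcp_rot: [-0.084, 0.989, -0.01, -0.119]
wrist_force: [-0.9, 1.0, -0.6]
finger_gap: 0.0597
```

>>> send_rows --linear '[[-1, 0, -0.25], [-1, 0, -0.25]]' --turn '[[0, 0, 0], [0, 0, 0]]'

```text
time_s: 8.4
eef_pos: [0.5578, -0.214, 0.0494]
tcp_rot: [-0.084, 0.989, -0.01, -0.119]
wrist_force: [-0.4, 0.3, -1.1]
finger_gap: 0.0595
```

```bash
python3 -c "
from h import *
rel()"
```

```text
t 8.4 along -3.09 lat -0.3 h 27.87 tilt 13.7 yawx -170.35 Fu -0.3 Flat 0.3 Fz -1.1 T [ 0.07 -0.17  0.  ] gap 59.5
```

>>> send_rows --linear '[[-1, 0, -0.25], [-1, 0, -0.25]]' --turn '[[0, 0, 0], [0, 0, 0]]'

```text
time_s: 8.6
eef_pos: [0.5588, -0.2138, 0.0494]
tcp_rot: [-0.084, 0.989, -0.01, -0.119]
wrist_force: [-0.2, 0.5, -1.0]
finger_gap: 0.0597
```

>>> send_rows --linear '[[-1, 0, -0.25], [-1, 0, -0.25]]' --turn '[[0, 0, 0], [0, 0, 0]]'

```text
time_s: 8.8
eef_pos: [0.5597, -0.2136, 0.0494]
tcp_rot: [-0.084, 0.989, -0.01, -0.119]
wrist_force: [-0.2, 0.4, -1.3]
finger_gap: 0.0597
```

>>> send_rows --linear '[[-1, 0, -0.25], [-1, 0, -0.25]]' --turn '[[0, 0, 0], [0, 0, 0]]'

```text
time_s: 9.0
eef_pos: [0.5606, -0.2134, 0.0493]
tcp_rot: [-0.084, 0.989, -0.01, -0.119]
wrist_force: [-2.9, -0.8, -1.0]
finger_gap: 0.0599
```

```bash
python3 -c "
from h import *
rel()"
```

```text
t 9.0 along -0.22 lat -0.22 h 27.79 tilt 13.73 yawx -170.34 Fu -3.0 Flat -0.3 Fz -1.0 T [-0.03  0.24 -0.  ] gap 59.9
```

Contact with the jaw at along ≈ −0.4 mm. Pushing on in small steps.

>>> send_rows --linear '[[-1.5, 0, -0.35], [-2.9, 0, -0.7], [-2.9, 0, -0.7]]' --turn '[[0, 0, 0], [0, 0, 0], [0, 0, 0]]'

```text
time_s: 9.3
eef_pos: [0.5636, -0.2129, 0.0493]
tcp_rot: [-0.084, 0.989, -0.01, -0.119]
wrist_force: [-3.9, -0.8, -1.3]
finger_gap: 0.0596
```

>>> send_rows --linear '[[-1.5, 0, -0.35], [-2.9, 0, -0.7], [-2.9, 0, -0.7]]' --turn '[[0, 0, 0], [0, 0, 0], [0, 0, 0]]'

```text
time_s: 9.6
eef_pos: [0.5665, -0.2124, 0.0493]
tcp_rot: [-0.084, 0.989, -0.01, -0.119]
wrist_force: [-4.6, -1.4, -0.0]
finger_gap: 0.0599
```

```bash
python3 -c "
from h import *
rel()"
```

```text
t 9.6 along 5.82 lat -0.22 h 27.77 tilt 13.73 yawx -170.34 Fu -4.8 Flat -0.6 Fz -0.0 T [-0.13  0.76 -0.02] gap 59.9
```

>>> send_rows --linear '[[-1.9, 0, -0.5], [-3.9, 0, -0.95], [-3.9, 0, -0.95]]' --turn '[[0, 0, 0], [0, 0, 0], [0, 0, 0]]'

```text
time_s: 9.9
eef_pos: [0.5702, -0.2117, 0.0493]
tcp_rot: [-0.084, 0.989, -0.01, -0.119]
wrist_force: [-7.3, -2.3, 1.4]
finger_gap: 0.0595
```

>>> send_rows --linear '[[-1.9, 0, -0.5], [-3.9, 0, -0.95], [-3.9, 0, -0.95]]' --turn '[[0, 0, 0], [0, 0, 0], [0, 0, 0]]'

```text
time_s: 10.2
eef_pos: [0.5739, -0.2111, 0.0493]
tcp_rot: [-0.084, 0.989, -0.01, -0.12]
wrist_force: [-8.7, -2.4, 1.5]
finger_gap: 0.06
```

Run:
```python
from h import *
rel()
p,d=imaging.read_camera("scene")
cv2.imwrite(f"pics/s7c.png",cv2.resize(p[200:360,150:390,::-1],None,fx=3.3,fy=3.3))
rel()
```

```text
t 10.2 along 13.33 lat -0.19 h 27.71 tilt 13.8 yawx -170.34 Fu -9.0 Flat -0.9 Fz 1.5 T [-0.35  1.24 -0.06] gap 60.0
t 10.25 along 13.23 lat -0.18 h 27.68 tilt 13.8 yawx -170.34 Fu -9.0 Flat -0.7 Fz 2.0 T [-0.44  1.24 -0.09] gap 59.7
```

View pics/s7c.png

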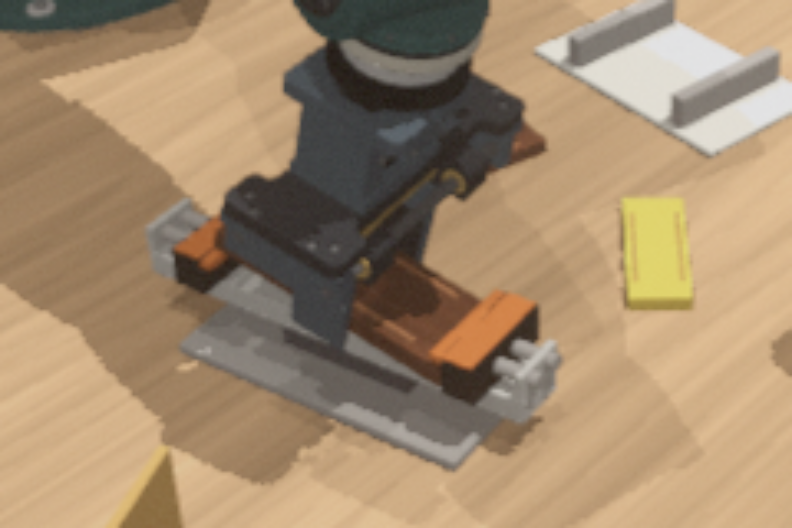

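```bash
cat >> h.py <<'E'
def step(targets,ref=None):
    """targets: list of (along,lat,h,tilt): rows from current measured pose"""
    yw=9.7;c,s=np.cos(np.radians(yw)),np.sin(np.radians(yw))
    st=readout.get_state(); cur=R.from_quat(st["tcp_rot"]); p=st["eef_pos"]*1000
    yaw=np.radians(189.7)
    for a,l,h,t in targets:
        B=R.from_matrix(np.array([[np.cos(yaw),np.sin(yaw),0],[np.sin(yaw),-np.cos(yaw),0],[0,0,-1]]))*R.from_rotvec([0,np.radians(t),0])
        g=np.array([565.2+a*c-l*s,-212.4+a*s+l*c,40+h])+19*B.as_matrix()[:,2]
        print((a,l,h,t),"lin",cur.inv().apply(g-p).round(2),"turn",np.degrees((cur.inv()*B).as_rotvec()).round(2))
E
python3 - <<'E'
from h import *
f=lambda t:-(80*np.cos(t)+7*np.sin(t))+.85*np.sin(t)
t0=np.radians(13.8); L=[]
for td,gap in ((13.8,1),(11,1),(9,1),(7,1),(5,1),(3,.8),(1.5,.8),(0,.8)):
    t=np.radians(td); L.append((round(13.8+f(t)-f(t0),2),-.2,round(80*np.sin(t)+7.85*np.cos(t)+gap,2),td))
rel();step(L)
E
```

```text
t 10.25 along 13.23 lat -0.18 h 27.68 tilt 13.8 yawx -170.34 Fu -9.0 Flat -0.7 Fz 2.0 T [-0.44  1.24 -0.09] gap 59.7
(np.float64(13.8), -0.2, np.float64(27.71), 13.8) lin [-0.55 -0.04 -0.17] turn [ 0.07 -0.   -0.04]
(np.float64(13.25), -0.2, np.float64(23.97), 11) lin [-1.84 -0.04  3.57] turn [ 0.07 -2.8  -0.04]
(np.float64(12.98), -0.2, np.float64(21.27), 9) lin [-2.88 -0.05  6.21] turn [ 0.07 -4.8  -0.04]
(np.float64(12.8), -0.2, np.float64(18.54), 7) lin [-4.02 -0.05  8.84] turn [ 0.07 -6.8  -0.04]
(np.float64(12.73), -0.2, np.float64(15.79), 5) lin [-5.26 -0.05 11.44] turn [ 0.07 -8.8  -0.05]
(np.float64(12.75), -0.2, np.float64(12.83), 3) lin [-6.64 -0.05 14.2 ] turn [  0.07 -10.8   -0.05]
(np.float64(12.82), -0.2, np.float64(10.74), 1.5) lin [-7.69 -0.06 16.11] turn [  0.07 -12.3   -0.05]
(np.float64(12.96), -0.2, np.float64(8.65), 0) lin [-8.81 -0.06 17.99] turn [  0.07 -13.8   -0.05]
```

>>> send_rows --linear '[[-0.6, 0, -0.2], [-1.2, 0, 1.7], [-1.9, 0, 3.6], [-2.4, 0, 4.9], [-2.9, 0, 6.2]]' --turn '[[0, 0, 0], [0, -1.4, 0], [0, -2.8, 0], [0, -3.8, 0], [0, -4.8, 0]]'

```text
time_s: 10.75
eef_pos: [0.575, -0.2109, 0.0424]
tcp_rot: [-0.084, 0.993, -0.006, -0.078]
wrist_force: [-9.1, -3.4, 0.3]
finger_gap: 0.0597
```

Run:
```python
from h import *
rel()
p,d=imaging.read_camera("scene")
cv2.imwrite(f"pics/s8c.png",cv2.resize(p[200:360,150:390,::-1],None,fx=3.3,fy=3.3))
rel()
```

```text
t 10.75 along 12.84 lat -0.15 h 21.17 tilt 8.96 yawx -170.35 Fu -9.6 Flat -1.8 Fz 0.3 T [-0.5   1.32 -0.14] gap 59.7
t 10.8 along 12.59 lat -0.13 h 20.98 tilt 8.92 yawx -170.36 Fu -9.4 Flat -2.4 Fz 1.9 T [-0.63  1.24 -0.12] gap 59.5
```

View pics/s8c.png

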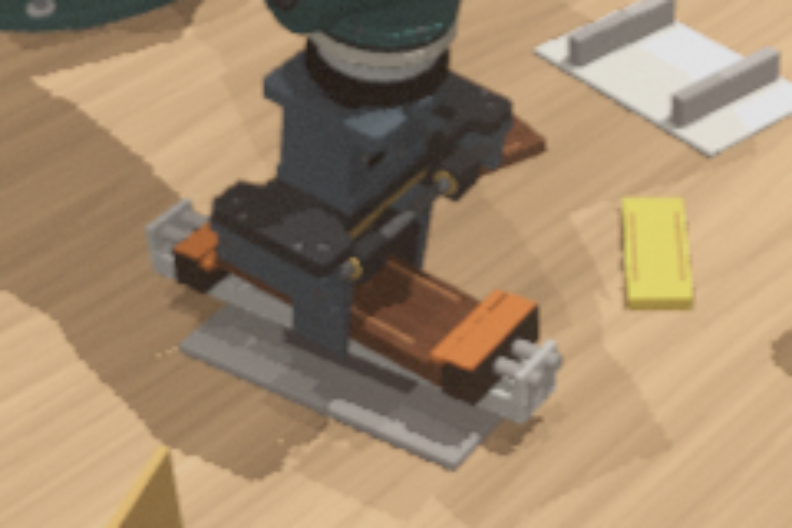

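```bash
cat > st.py <<'E'
from h import *
import sys
f=lambda t:-(80*np.cos(t)+7*np.sin(t))+.85*np.sin(t)
t0=np.radians(13.8); L=[]
for a in sys.argv[2:]:
    td,gap=map(float,a.split(","));t=np.radians(td); L.append((round(float(sys.argv[1])+f(t)-f(t0),2),-.2,round(80*np.sin(t)+7.85*np.cos(t)+gap,2),td))
rel();step(L)
E
python3 st.py 13.8 9,1 7.5,1 6,1 5,1 4,1
```

```text
t 10.8 along 12.59 lat -0.13 h 20.98 tilt 8.92 yawx -170.36 Fu -9.4 Flat -2.4 Fz 1.9 T [-0.63  1.24 -0.12] gap 59.5
(np.float64(12.98), -0.2, np.float64(21.27), 9.0) lin [-0.31 -0.1  -0.35] turn [ 0.08  0.08 -0.06]
(np.float64(12.84), -0.2, np.float64(19.22), 7.5) lin [-0.99 -0.1   1.69] turn [ 0.08 -1.42 -0.06]
(np.float64(12.75), -0.2, np.float64(17.17), 6.0) lin [-1.72 -0.1   3.71] turn [ 0.08 -2.92 -0.06]
(np.float64(12.73), -0.2, np.float64(15.79), 5.0) lin [-2.24 -0.11  5.06] turn [ 0.08 -3.92 -0.06]
(np.float64(12.72), -0.2, np.float64(14.41), 4.0) lin [-2.78 -0.11  6.4 ] turn [ 0.08 -4.92 -0.06]
```

>>> send_rows --linear '[[-0.6, 0, 0.6], [-1, 0, 1.7], [-1.3, 0, 2.7], [-1.7, 0, 3.7], [-1.7, 0, 3.7]]' --turn '[[0, -0.7, 0], [0, -1.4, 0], [0, -2.1, 0], [0, -2.9, 0], [0, -2.9, 0]]'

```text
time_s: 11.3
eef_pos: [0.5758, -0.2107, 0.0384]
tcp_rot: [-0.084, 0.995, -0.004, -0.053]
wrist_force: [-8.5, -3.1, 0.8]
finger_gap: 0.0598
```

```bash
python3 st.py 13.8 6,1 5,1 4,1 3,1 2,1 1,1 0,1
```

```text
t 11.3 along 12.76 lat -0.14 h 17.25 tilt 6.09 yawx -170.36 Fu -8.9 Flat -1.6 Fz 0.8 T [-0.54  1.38 -0.1 ] gap 59.8
(np.float64(12.75), -0.2, np.float64(17.17), 6.0) lin [-0.03 -0.09  0.08] turn [ 0.08 -0.09 -0.06]
(np.float64(12.73), -0.2, np.float64(15.79), 5.0) lin [-0.49 -0.09  1.45] turn [ 0.08 -1.09 -0.06]
(np.float64(12.72), -0.2, np.float64(14.41), 4.0) lin [-0.96 -0.09  2.82] turn [ 0.08 -2.09 -0.06]
(np.float64(12.75), -0.2, np.float64(13.03), 3.0) lin [-1.47 -0.09  4.17] turn [ 0.08 -3.09 -0.06]
(np.float64(12.79), -0.2, np.float64(11.64), 2.0) lin [-1.98 -0.1   5.53] turn [ 0.08 -4.09 -0.07]
(np.float64(12.86), -0.2, np.float64(10.24), 1.0) lin [-2.53 -0.1   6.89] turn [ 0.08 -5.09 -0.07]
(np.float64(12.96), -0.2, np.float64(8.85), 0.0) lin [-3.11 -0.1   8.23] turn [ 0.08 -6.09 -0.07]
```

>>> send_rows --linear '[[-0.3, 0, 0.8], [-0.5, 0, 1.4], [-1, 0, 2.8], [-1.5, 0, 4.2], [-1.5, 0, 4.2]]' --turn '[[0, -0.5, 0], [0, -1.1, 0], [0, -2.1, 0], [0, -3.1, 0], [0, -3.1, 0]]'

```text
time_s: 11.8
eef_pos: [0.5768, -0.2105, 0.034]
tcp_rot: [-0.084, 0.996, -0.002, -0.026]
wrist_force: [-9.0, -3.1, 1.3]
finger_gap: 0.0595
```

```bash
python3 - <<'E'
from h import *
p,d=imaging.read_camera("scene")
cv2.imwrite(f"pics/s9c.png",cv2.resize(p[200:360,150:390,::-1],None,fx=3.3,fy=3.3))
E
python3 st.py 13.8 3,1 2,1 1,1 0,1 0,0.5
```

```text
t 11.85 along 12.79 lat -0.12 h 13.0 tilt 3.01 yawx -170.37 Fu -9.4 Flat -1.4 Fz -0.0 T [-0.47  1.5  -0.17] gap 59.4
(np.float64(12.75), -0.2, np.float64(13.03), 3.0) lin [ 0.04 -0.1  -0.02] turn [ 0.08 -0.01 -0.07]
(np.float64(12.79), -0.2, np.float64(11.64), 2.0) lin [-0.41 -0.11  1.36] turn [ 0.08 -1.01 -0.07]
(np.float64(12.86), -0.2, np.float64(10.24), 1.0) lin [-0.88 -0.11  2.75] turn [ 0.08 -2.01 -0.07]
(np.float64(12.96), -0.2, np.float64(8.85), 0.0) lin [-1.38 -0.11  4.11] turn [ 0.08 -3.01 -0.07]
(np.float64(12.96), -0.2, np.float64(8.35), 0.0) lin [-1.41 -0.11  4.61] turn [ 0.08 -3.01 -0.07]
```

View pics/s9c.png

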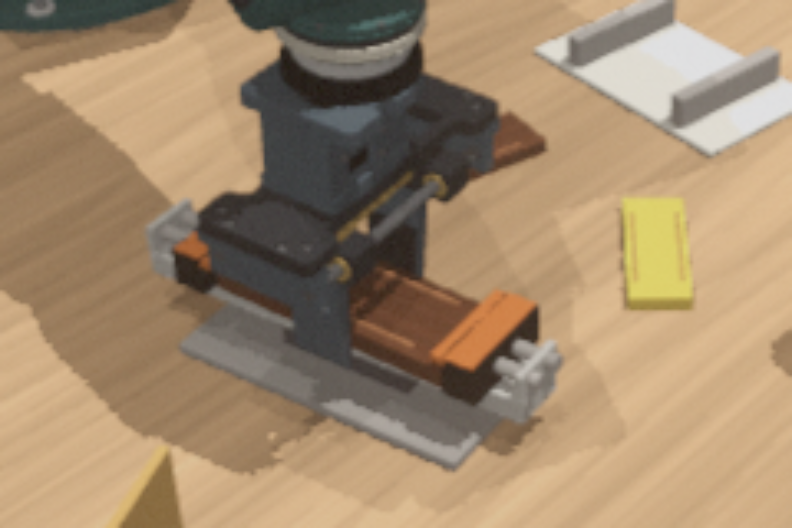

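>>> send_rows --linear '[[-0.4, 0, 1.4], [-0.9, 0, 2.7], [-1.4, 0, 4.1], [-1.4, 0, 4.1]]' --turn '[[0, -1, 0], [0, -2, 0], [0, -3, 0], [0, -3, 0]]'

```text
time_s: 12.25
eef_pos: [0.578, -0.2103, 0.0298]
tcp_rot: [-0.084, 0.996, 0.001, 0.0]
wrist_force: [-8.9, -4.2, -0.4]
finger_gap: 0.0598
```

>>> send_rows --linear '[[0, 0, 0.5], [0, 0, 0.5]]' --turn '[[0, 0, 0], [0, 0, 0]]'

```text
time_s: 12.45
eef_pos: [0.5781, -0.2102, 0.0297]
tcp_rot: [-0.084, 0.996, 0.001, -0.0]
wrist_force: [-12.2, -2.1, 6.9]
finger_gap: 0.0595
```

```bash
python3 -c "
from h import *
rel()"
```

```text
t 12.45 along 13.06 lat -0.05 h 8.66 tilt 0.03 yawx -170.37 Fu -12.3 Flat -0.0 Fz 6.9 T [-0.47  2.18 -0.27] gap 59.5
```

>>> send_rows --linear '[[0, 0, -0.6], [2, 0, -0.6], [4, 0, -0.6], [6, 0, -0.6], [6, 0, -0.6]]' --turn '[[0, 0, 0], [0, 0, 0], [0, 0, 0], [0, 0, 0], [0, 0, 0]]'

```text
time_s: 12.95
eef_pos: [0.5722, -0.2112, 0.0298]
tcp_rot: [-0.084, 0.996, 0.001, -0.0]
wrist_force: [-5.9, -2.4, -6.0]
finger_gap: 0.0596
```

```bash
python3 -c "
from h import *
rel()"
```

```text
t 12.95 along 7.06 lat -0.02 h 8.8 tilt 0.0 yawx -170.38 Fu -6.2 Flat -1.4 Fz -6.0 T [-0.44  1.35 -0.29] gap 59.6
```

Run:
```python
from h import *
p,d=imaging.read_camera("scene")
cv2.imwrite(f"pics/s10c.png",cv2.resize(p[225:325,190:330,::-1],None,fx=5.5,fy=5.5,interpolation=cv2.INTER_CUBIC))
rel()
```

```text
t 13.0 along 7.17 lat -0.03 h 8.8 tilt -0.0 yawx -170.37 Fu -6.8 Flat -2.2 Fz -6.1 T [-0.47  1.35 -0.32] gap 60.0
```

View pics/s10c.png

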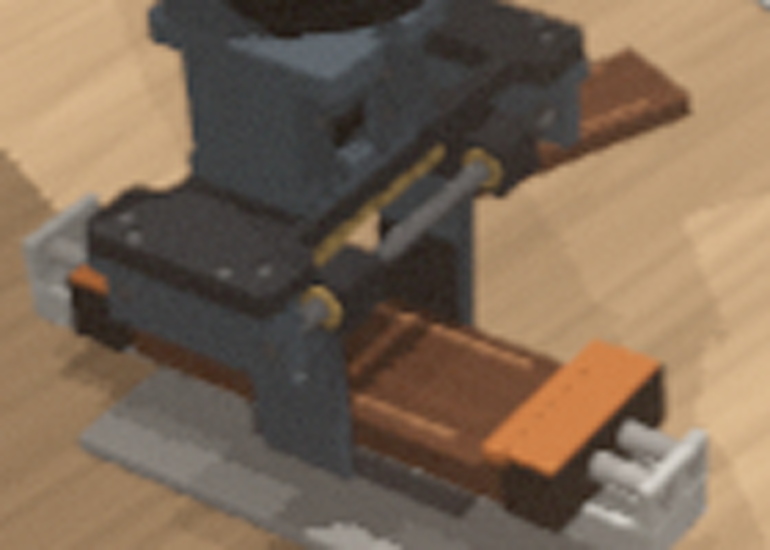

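>>> send_rows --linear '[[0.5, 0, 0.3], [2, 0, 0.3], [3, 0, 0.3], [3, 0, 0.3]]' --turn '[[0, 0, 0], [0, 0, 0], [0, 0, 0], [0, 0, 0]]'

```text
time_s: 13.4
eef_pos: [0.5697, -0.2117, 0.0297]
tcp_rot: [-0.084, 0.996, 0.001, 0.0]
wrist_force: [-5.8, -2.2, -2.5]
finger_gap: 0.0594
```

```bash
python3 -c "
from h import *
rel()"
```

```text
t 13.4 along 4.54 lat -0.05 h 8.73 tilt -0.04 yawx -170.36 Fu -6.1 Flat -1.2 Fz -2.5 T [-0.31  1.21 -0.16] gap 59.4
```

>>> send_rows --linear '[[1, 0, 0], [2, 0, 0], [2.5, 0, 0], [2.5, 0, 0]]' --turn '[[0, 0, 0], [0, 0, 0], [0, 0, 0], [0, 0, 0]]'

```text
time_s: 13.8
eef_pos: [0.5678, -0.2121, 0.03]
tcp_rot: [-0.084, 0.996, 0.0, 0.001]
wrist_force: [-3.4, -0.2, -4.4]
finger_gap: 0.0596
```

```bash
python3 -c "
from h import *
rel()"
```

```text
t 13.8 along 2.62 lat -0.15 h 8.98 tilt -0.11 yawx -170.36 Fu -3.4 Flat 0.4 Fz -4.4 T [ 0.11  0.6  -0.21] gap 59.6
```

>>> send_rows --linear '[[0.6, 0, 0.3], [1.1, 0, 0.4], [1.1, 0, 0.4]]' --turn '[[0, 0, 0], [0, 0, 0], [0, 0, 0]]'

```text
time_s: 14.1
eef_pos: [0.5671, -0.2123, 0.0299]
tcp_rot: [-0.084, 0.996, 0.0, 0.001]
wrist_force: [-1.1, 5.3, 0.8]
finger_gap: 0.0595
```

```bash
python3 -c "
from h import *
rel()"
```

```text
t 14.1 along 1.88 lat -0.25 h 8.91 tilt -0.14 yawx -170.35 Fu -0.2 Flat 5.5 Fz 0.8 T [ 0.83  0.27 -0.15] gap 59.5
```

>>> send_rows --linear '[[0, 0, 0], [0, 0, 0], [0, 0, 0]]' --turn '[[0, 0, 0], [0, 0, 0], [0, 0, 0]]' --jaw 50 --newtons 4

```text
time_s: 14.4
eef_pos: [0.567, -0.2125, 0.0299]
tcp_rot: [-0.084, 0.996, 0.0, 0.001]
wrist_force: [-0.4, 3.9, 1.8]
finger_gap: 0.0597
```

```bash
python3 -c "
from h import *
rel()"
```

```text
t 14.4 along 1.75 lat -0.4 h 8.85 tilt -0.13 yawx -170.35 Fu 0.3 Flat 3.9 Fz 1.8 T [ 0.69  0.14 -0.09] gap 59.7
```

>>> send_rows --linear '[[0, 0, 0], [0, 0, 0], [0, 0, 0], [0, 0, 0]]' --turn '[[0, 0, 0], [0, 0, 0], [0, 0, 0], [0, 0, 0]]' --jaw 74

```text
time_s: 14.8
eef_pos: [0.5668, -0.2125, 0.0297]
tcp_rot: [-0.084, 0.996, 0.0, 0.001]
wrist_force: [-0.5, -1.1, 0.3]
finger_gap: 0.0739
```

Run:
```python
from h import *
rel()
p,d=imaging.read_camera("scene")
cv2.imwrite(f"pics/s11c.png",cv2.resize(p[225:325,190:330,::-1],None,fx=5.5,fy=5.5,interpolation=cv2.INTER_CUBIC))
```

```text
t 14.8 along 1.55 lat -0.42 h 8.69 tilt -0.11 yawx -170.35 Fu -0.7 Flat -1.0 Fz 0.3 T [ 0.03 -0.01 -0.01] gap 73.9
```

View pics/s11c.png

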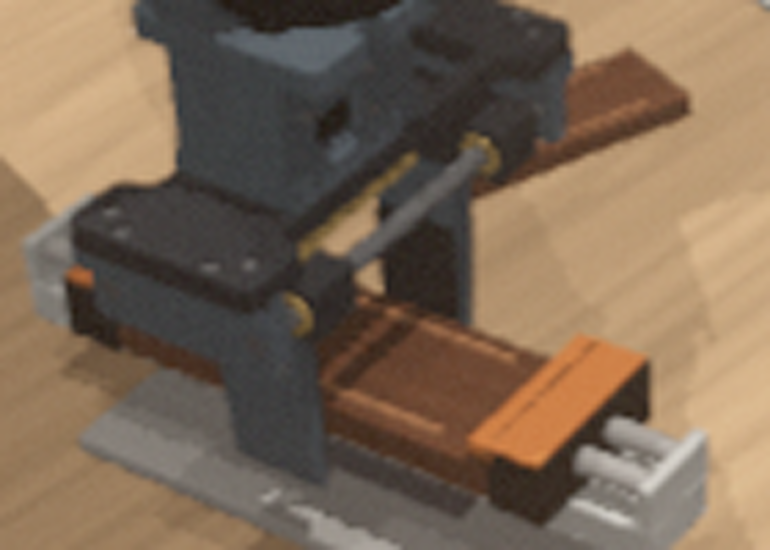

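>>> send_rows --linear '[[0, 0, 0], [0, 0, -15], [0, 0, -50], [0, 0, -100], [0, 0, -140]]' --turn '[[0, 0, 0], [0, 0, 0], [0, 0, 0], [0, 0, 0], [0, 0, 0]]' --jaw 82

```text
time_s: 15.35
eef_pos: [0.5667, -0.2126, 0.173]
tcp_rot: [-0.084, 0.996, 0.0, 0.001]
wrist_force: [0.6, -0.1, 0.1]
finger_gap: 0.0819
```

>>> send_rows --linear '[[0, 50, -40], [0, 100, -40], [0, 150, -40], [0, 200, -40], [0, 250, -40]]' --turn '[[0, 0, 0], [0, 0, 0], [0, 0, 0], [0, 0, 0], [0, 0, 0]]'

```text
time_s: 15.85
eef_pos: [0.5259, 0.0243, 0.2112]
tcp_rot: [-0.084, 0.996, 0.0, 0.002]
wrist_force: [0.2, -0.5, -0.6]
finger_gap: 0.0822
```

>>> send_rows --linear '[[0, 50, 0], [0, 100, 0], [0, 100, 0], [0, 100, 0]]' --turn '[[0, 0, 0], [0, 0, 0], [0, 0, 0], [0, 0, 0]]'

```text
time_s: 16.25
eef_pos: [0.5095, 0.122, 0.2107]
tcp_rot: [-0.085, 0.996, 0.0, 0.001]
wrist_force: [0.3, -0.1, -0.4]
finger_gap: 0.0821
```

Run:
```python
from h import *
show()
for n in ("scene","top"):
    p,d=imaging.read_camera(n);cv2.imwrite(f"pics/{n}12.png",p[:,:,::-1]);np.save(f"pics/{n}12rgb.npy",p);np.save(f"pics/{n}12.npy",d)
    a=p[225:345,170:340,::-1] if n=="scene" else p[180:300,340:480,::-1]
    cv2.imwrite(f"pics/{n}12c.png",cv2.resize(a,None,fx=4.5,fy=4.5,interpolation=cv2.INTER_CUBIC))
```

```text
t 16.25 tcp [509.5 122.  210.7] grasp [509.5 122.  229.7] yaw x -170.21 xz -0.003 F [ 0.3 -0.1 -0.4] T [ 0.03 -0.01  0.  ] gap 82.1 q [ 0.19  0.1   2.09  0.    0.94 -1.55]
```

View pics/scene12c.png

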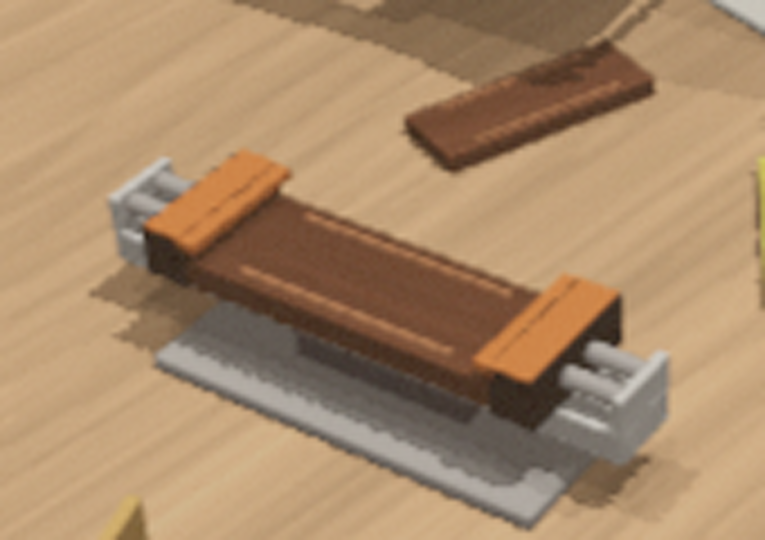

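View pics/top12c.png

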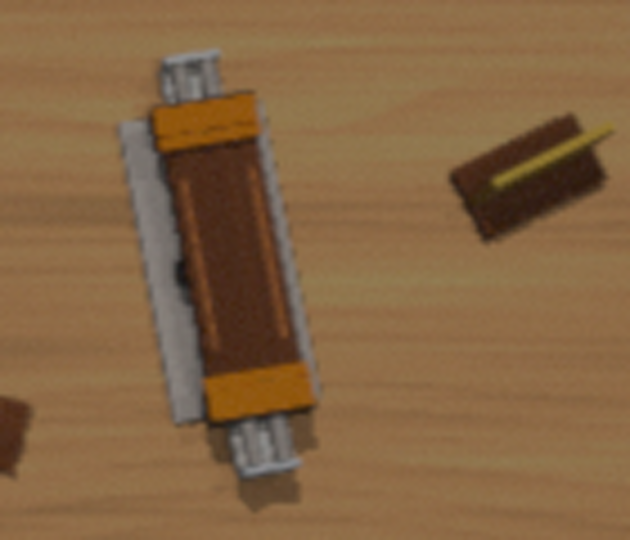

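```bash
cat > meas.py <<'E'
from h import *
import sys
k=sys.argv[1]
p=np.load(f"pics/top{k}rgb.npy");X=cloud("top",np.load(f"pics/top{k}.npy"))
r,g,b=[p[...,i].astype(int) for i in range(3)]
roi=np.zeros((480,640),bool);roi[190:290,362:420]=1
def ax(m,z,nm,edge=True):
    kk,l,s,c=cv2.connectedComponentsWithStats(m.astype(np.uint8))
    for i in range(1,kk):
        if s[i,4]<100: continue
        v,u=np.where(l==i);W=cast("top",np.c_[u,v],z)[:,:2].astype(np.float32)*1000
        R_=cv2.minAreaRect(W);o=W.mean(0);vt=np.linalg.svd(W-o,full_matrices=False)[2][0];a=np.degrees(np.arctan2(vt[1],vt[0]))
        y=np.radians(9.7);d=o-[565.2,-212.4]
        print(nm,s[i,4],"cen",np.round(R_[0],1),"mean",o.round(1),np.round(R_[1],1),"pca",round(((a+90)%180)-90,2),"rect",round(R_[2],1),"along",round(d[0]*np.cos(y)+d[1]*np.sin(y),1),"lat",round(-d[0]*np.sin(y)+d[1]*np.cos(y),1))
ax(roi&(r>95)&(g<r*.75)&(b<45),.0655,"lip")
ax(roi&(r<115)&(r>b+15)&(g<r*.75)&(X[...,2]>.046)&(X[...,2]<.062),.054,"board")
# scene board
k=sys.argv[1];p=np.load(f"pics/scene{k}rgb.npy");X=cloud("scene",np.load(f"pics/scene{k}.npy"))
m=np.zeros((480,640),bool);m[240:340,180:320]=1
v,u=np.where(m&(X[...,2]>.049)&(X[...,2]<.0585)&(p[...,0]<150)&(p[...,0]>p[...,2].astype(int)+15))
y=np.radians(9.7);d=X[v,u]-[.5652,-.2124,0];A=(d[:,0]*np.cos(y)+d[:,1]*np.sin(y))*1000;Lt=(-d[:,0]*np.sin(y)+d[:,1]*np.cos(y))*1000
for lo in range(-60,60,20):
    q=(A>lo)&(A<lo+20); print("scene band",lo,q.sum(),np.percentile(Lt[q],[2,50,98]).round(1),"z",(np.median(X[v,u,2][q])*1000).round(1))
p=np.load(f"pics/top{k}rgb.npy");X=cloud("top",np.load(f"pics/top{k}.npy"))
r,g,b=[p[...,i].astype(int) for i in range(3)]
v,u=np.where(roi&(r<115)&(r>b+15)&(g<r*.75)&(X[...,2]>.046)&(X[...,2]<.062));W=cast("top",np.c_[u,v],.054);d=W-[.5652,-.2124,0]
A=(d[:,0]*np.cos(y)+d[:,1]*np.sin(y))*1000;Lt=(-d[:,0]*np.sin(y)+d[:,1]*np.cos(y))*1000
for lo in range(-60,60,20):
    q=(A>lo)&(A<lo+20); print("top band",lo,q.sum(),np.percentile(Lt[q],[2,50,98]).round(1),"z",(np.median(X[v,u,2][q])*1000).round(1))
E
python3 meas.py 12
```

```text
lip 219 cen [ 652.5 -197.2] mean [ 652.4 -196.6] [28.8 64.8] pca -80.05 rect 9.3 along 88.6 lat 0.9
lip 226 cen [ 481.7 -225.3] mean [ 481.6 -225.6] [27.5 64.1] pca -80.3 rect 9.6 along -84.6 lat 1.0
board 992 cen [ 576.  -209.3] mean [ 568.3 -212.6] [162.1  63. ] pca 9.81 rect 9.6 along 3.0 lat -0.8
scene band -60 194 [-32.4  -5.5  25.1] z 55.4
scene band -40 187 [-32.4  -6.4  26.2] z 55.3
scene band -20 190 [-32.3  -5.2  26.9] z 55.5
scene band 0 198 [-32.   -5.8  25.5] z 55.6
scene band 20 205 [-31.8  -5.   25.7] z 55.4
scene band 40 212 [-32.2  -6.2  24.9] z 55.7
top band -60 142 [-29.2  -0.8  27. ] z 54.0
top band -40 136 [-28.2   0.1  26.6] z 53.6
top band -20 128 [-29.1  -0.4  26.3] z 53.5
top band 0 135 [-29.3  -0.7  26.8] z 53.9
top band 20 133 [-28.8  -1.2  26.7] z 54.1
top band 40 134 [-28.9  -2.   26.2] z 54.0
```

```bash
cat > prof.py <<'E'
from h import *
import sys
y=np.radians(9.7);c,s=np.cos(y),np.sin(y)
def prof(n,k,z,a0,a1,ch,title,lat0=-50,lat1=50):
    p=np.load(f"pics/{n}{k}rgb.npy").astype(np.float32)
    A,L=np.meshgrid(np.arange(a0,a1,1.),np.arange(lat0,lat1,.5))
    P=np.dstack([565.2+A*c-L*s,-212.4+A*s+L*c,np.full(A.shape,z*1000)])/1000
    uv=proj(n,P.reshape(-1,3)).astype(np.float32).reshape(A.shape+(2,))
    I=cv2.remap(p,uv[...,0],uv[...,1],cv2.INTER_LINEAR)
    f=(I@np.array(ch,np.float32)).mean(1); f=cv2.GaussianBlur(f[:,None],(1,9),1.5).ravel(); g=np.gradient(f); l=np.arange(lat0,lat1,.5)
    def pk(sel,sg):
        i=np.where(sel)[0]; w=np.clip(sg*g[i],0,None);j=w.argmax();q=slice(max(0,j-5),j+6);return (w[q]*l[i][q]).sum()/w[q].sum()
    return f,g,l,pk
k=sys.argv[1]
sat=[1,0,-1]
for n in ("top","scene"):
    for a0,a1 in ((-55,-25),(-25,5),(5,35),(35,60)):
        f,g,l,pk=prof(n,k,.054,a0,a1,[1,0.5,0],"b")
        i=np.argsort(-abs(g))[:40]; 
        e=(pk((l<-22)&(l>-42),-1),pk((l>22)&(l<42),1)) if True else 0
        e2=(pk((l<-22)&(l>-42),1),pk((l>22)&(l<42),-1))
        print(n,"board",a0,a1,np.round(e,1),np.round(e2,1),"mid",round(sum(e)/2,2))
    for a0,a1 in ((76,92),(-94,-78)):
        f,g,l,pk=prof(n,k,.0655,a0,a1,sat,"lip")
        e=(pk((l<-22)&(l>-45),1),pk((l>22)&(l<45),-1)); print(n,"lip",a0,np.round(e,1),"mid",round(sum(e)/2,2))
    for a0,a1 in ((-45,-10),(-10,20),(20,50)):
        f,g,l,pk=prof(n,0,.040,a0,a1,sat,"rail")
        e=(pk((l<-10)&(l>-28),-1),pk((l>10)&(l<28),1)); f,g,l,pk=prof(n,0,.040,a0,a1,[.33,.33,.33],"rail");e2=(pk((l<-10)&(l>-28),1),pk((l>10)&(l<28),-1))
        print(n,"rail",a0,np.round(e,1),"grey",np.round(e2,1),"mid",round(sum(e)/2,2),round(sum(e2)/2,2))
E
python3 prof.py 12
```

```text
top board -55 -25 [-32.1  30.7] [-26.4  23.9] mid -0.66
top board -25 5 [-32.1  35.6] [-26.5  23.9] mid 1.72
top board 5 35 [-32.2  30.8] [-26.6  23.7] mid -0.67
top board 35 60 [-32.1  31.5] [-26.6  23.9] mid -0.28
top lip 76 [-32.  33.] mid 0.51
top lip -94 [-31.6  33.5] mid 0.95
top rail -45 [-18.1  20. ] grey [-17.9  17.1] mid 0.96 -0.38
top rail -10 [-18.6  19.5] grey [-17.8  17.1] mid 0.45 -0.33
top rail 20 [-18.8  19.7] grey [-17.8  16.9] mid 0.41 -0.46
scene board -55 -25 [-40.6  29.1] [-24.4  24.1] mid -5.75
scene board -25 5 [-40.3  29.2] [-30.4  24.2] mid -5.6
scene board 5 35 [-40.1  29.2] [-30.5  24.4] mid -5.41
scene board 35 60 [-40.   29.1] [-30.4  24.2] mid -5.44
scene lip 76 [-32.5  35. ] mid 1.3
scene lip -94 [-32.5  35. ] mid 1.22
scene rail -45 [-19.8  19.3] grey [-17.1  18.9] mid -0.23 0.89
scene rail -10 [-19.6  18.7] grey [-17.2  19.5] mid -0.44 1.17
scene rail 20 [-19.4  19.3] grey [-17.5  18.8] mid -0.06 0.66
```

Run:
```python
from h import *
y=np.radians(9.7);c,s=np.cos(y),np.sin(y)
for n in ("top","scene"):
  for k in (0,12):
    p=np.load(f"pics/{n}{k}rgb.npy").astype(np.float32)
    l=np.arange(-125,125,.5);L,A=np.meshgrid(np.arange(-20,20.),l)
    P=np.dstack([565.2+A*c-L*s,-212.4+A*s+L*c,np.full(A.shape,65.5)])/1000
    uv=proj(n,P.reshape(-1,3)).astype(np.float32).reshape(A.shape+(2,))
    I=cv2.remap(p,uv[...,0],uv[...,1],cv2.INTER_LINEAR)
    f=((I[...,0]-I[...,2])).mean(1);g=np.gradient(cv2.GaussianBlur(f[:,None],(1,9),1.5).ravel())
    def pk(a,b,sg):
        i=np.where((l>a)&(l<b))[0];w=np.clip(sg*g[i],0,None);j=w.argmax();q=slice(max(0,j-4),j+5);return (w[q]*l[i][q]).sum()/w[q].sum()
    print(n,k,[round(x,1) for x in (pk(-110,-90,1),pk(-80,-62,-1),pk(62,82,1),pk(90,110,-1))])
a=np.load("pics/top0rgb.npy").astype(int);b=np.load("pics/top12rgb.npy").astype(int)
for nm,(u0,u1,v0,v1) in dict(jar=(300,345,140,180),tub=(135,195,190,250),tag=(435,485,200,240),yellow=(300,345,195,235)).items(): print(nm,abs(a-b)[v0:v1,u0:u1].mean().round(2))
```

```text
top 0 [np.float64(-97.0), np.float64(-69.5), np.float64(71.1), np.float64(98.6)]
top 12 [np.float64(-99.0), np.float64(-71.0), np.float64(74.4), np.float64(102.0)]
scene 0 [np.float64(-101.4), np.float64(-68.1), np.float64(68.9), np.float64(96.4)]
scene 12 [np.float64(-103.1), np.float64(-70.6), np.float64(71.5), np.float64(99.9)]
jar 7.49
tub 8.91
tag 7.59
yellow 9.47
```

```bash
python3 -c "
from h import *
show(); print(order.job_done())"
```

```text
t 16.35 tcp [509.9 120.4 210.3] grasp [509.9 120.4 229.3] yaw x -170.38 xz -0.002 F [-1.2 -0.4 -0.7] T [0.01 0.02 0.07] gap 82.1 q [ 0.19  0.1   2.09  0.    0.94 -1.55]
the job is handed in; nothing more can be done
None
```

The dark board is loaded in the spring holder, lying flat on the rail under both orange lips. I released it and handed the job in at 16.35 s with the arm well clear.

**What I did:**
- I took the larger dark board off the drip rack, gripped across its 60 mm width.
- I tilted it about 13.7° and felt for the rail, then pushed the low end under the lip at the end farther from the robot.
- I pushed that jaw out about 14 mm with roughly 9 N, then lowered the raised end past the opposite lip.
- I slid the board back until the spring forces balanced, then let go.

**Final checks, from both cameras:**
- **Flat and square:** the board's top is at an even height, about 54 mm above the counter, as it should be. Its direction matches the rail within about 0.2°.
- **Along the rail:** both jaws are pushed out, one about 2 mm and the other about 3 mm. The board therefore sits under 1 mm off the spring centre.
- **Across the rail:** the board appears 1 to 2 mm off the middle towards the price stand. That is within the roughly 2 mm camera calibration, so I left it.
- **Jar, tub and price stand:** comparing the before and after pictures, I saw no sign that they had moved.
- **Forces:** the highest push I read along the rail was about 12 N, at the moment of touchdown. A downward reading of about 6 N and a sideways one of about 5.5 N while sliding back were probably friction, and both were gone after release.

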